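# Seat an LED cartridge in a spring-return bayonet socket

## Robot

A 6-joint arm with a two-finger parallel gripper is mounted at the origin on a cart in front of the work surface, level with it; the furniture and walls round the work are solid. World frame = base frame: x ahead of the robot, y to its left, z up, the work surface at z = 0. Lengths are in m, angles in degrees, forces in N, time in s.
With the tool pointing down it reaches from about 0.35 to 0.925 m from the base axis. Payload 6.4 kg.
Tool frame: the origin (TCP) lies between the finger pads; the fingertips stand 14 mm ahead of it and the grasp point (between the pads) lies 5 mm behind it; x points along the fingers, y is the direction in which the jaws open and shut, and the axes are right-handed (so a half turn about x gives the same grasp; the last joint's range is limited). The gripper opens to 85 mm and grips with 20 to 120 N. Pads are 22 mm wide; open, the fingers measure 114 mm over their backs; the gripper's body (76 mm by 85 mm) begins 54 mm behind the grasp point. The pads swing forward as they close: fully open they stand 13 mm farther back than shut.
Start: joints at [55.113, 14.043, 89.255, -0, 76.702, -9.975], TCP at [0.274, 0.59, 0.223] pointing down, gripper open.
Joint ranges: [-179.41, 179.41], [-58.25, 129.5], [7.25, 145.43], [-54.29, 234.29], [11.92, 165.04], [-157.13, 157.13]. Speed limits (degrees/s): [147.25, 147.25, 180, 180, 180, 180].

## Interface

Orientations are given as a 3x3 rotation matrix whose columns are the frame's x, y, z axes.
In Python, from rig import status, get_image, ticket, search_frame, regions_of gives the robot as it stands.
- The arm moves only by the shell command python3 -m pendant 'ROWS' [FORCE]. ROWS is a JSON object of lists of equal length, an entry for each row: "rotation": the turn, a rotation vector about the tool's x, y, z in degrees, a list of three; "delta_pos": the shift along the tool's x, y, z in cm, a list of three; "jaw": the closure, from -1 (fully open) to 1 (shut), so that 0 is half open. In form: {"rotation": [[rx, ry, rz], ...], "delta_pos": [[tx, ty, tz], ...], "jaw": [jaw, ...]}. A call has exactly 8 rows; each row shifts and turns the commanded pose from where the row before left it, along the tool's axes as they then stand; what a row does not reach is not made up. A row lasts 1/8 s, in which the tool goes at most 62.5 mm and 10.7 degrees, less where a joint would pass 70% of its speed; a pose out of reach is approached as far as the arm can. A call is refused whole if a number of a shift passes 6.25 or a number of a turn 10.7, either way. A call with a gripper value outside its range is refused whole. The fingers move at their own pace and stop on an object; FORCE is the grip in N (left out, the last holds). Time passes only in rows, so rows that do not move let the fingers close, or fill a call up. It gives the time, the measured TCP pose, the force and the opening at its end, in the units of the state.
- status.sense(): the state, without advancing time (a new reading comes with each control period).
- get_image(name): name is "scene" or "top" or "wrist"; returns a dict with "frame" (400x640x3 uint8, red, green, blue), "mtx" (3x3 intrinsics, pixels), "R" (3x3) and "t" (3): a world point X has camera coordinates R X + t. Camera axes: x right, y down, z forward; pixel columns grow to the right and rows downward; lengths in m; the calibration is good to about 2 mm. A picture is of the moment at which its call begins. There is no depth.
- ticket.finish_job(): hands the job in, once; it reports no verdict.
Trained networks look in a picture, given as the dict that the camera call returned (one of the last four; its "shot" number tells which), for a name from the list of things; names that differ only in an ending like _2 or _b are one class to them, and where a whole thing is asked for, a point or a joint stands for the part that bears it (a point fixed in the world has none). Each returns a list of dicts, best first, with "score" (0 to 1); they miss things now and then, are a little off and sometimes report something else, mostly with a low value. They report only what shows in the picture. A call takes as long as a camera call. They do not tell look-alikes from the thing itself.
- search_frame(thing, picture): "centre" ([x, y, z] in m, in world coordinates, good to about 4 mm: the middle of the surface that is visible of it).
- regions_of(thing, picture): "mask" (400x640 bool, what is visible of it).
The state is a dict: "clock": time; "joint_pos": joint angles; "joint_velocities": joint speeds; "effort": joint torques, N m; "ee_pos": TCP position; "tool_rot": TCP orientation; "force": force on the tool from outside, world axes, zero at the start; "moment": the same for the moment, N m; "finger_gap": opening from 0.0 (shut) to 1.0 (fully open).
Only numpy, scipy, OpenCV 4.12 (cv2) and the standard library are available. Lean on these libraries where they do the work, as an engineer would, in place of code of your own. Each camera call takes 0.05 s, during which the arm holds its last target.

## Task

The LED cartridge (orange wing grip) is parked under the blue lips of the white storage dock: slide it out through the open end, then put it into the round bayonet socket of the grey lamp house with its lugs in the two gaps, push it in and twist it a quarter turn clockwise (seen from above) against the spring. The socket springs back when let go, so finish while still gripping the cartridge and holding it fully twisted and seated. Leave the well plate, pipette, notebook and brass weight where they are.

Things in the scene. Friction and masses are not known exactly. Their poses are not given: they have to be found in the camera images.
- cartridge_grip (a point): LED cartridge, loose, about 80 g, 60 mm tall. This point: on its axis, 48 mm above its underside, in the orange wing grip, an upright bar 36 mm long (its x), 14 mm thick (its y), from 20 to 60 mm above the underside; grip it across the 14 mm from above. z up. Half a turn about z makes no difference. In the dock it stands upright, bar along the track within 3 degrees.
- cartridge_foot (a point): Centre of the cartridge's underside. Two brass lugs (0 to 5 mm above it, 8 mm wide) reach out to 20 mm from the axis at +x and -x, in line with the bar. Between them a shaft about 30 mm across, with a cross slot 8 mm wide, 7 mm deep along y in the underside. Aluminium flange 44 mm across from 13 to 19 mm above this point. Same axes as the grip point.
- dock: White storage dock, fixed, 132 x 61 mm. Origin on the desk near its middle; x along the track, z up. Floor top 6 mm above the desk, from x = -68 to +64 mm, closed at +x. The cartridge stands on it, axis at x = 12 to 34 mm, y = 0. It leaves only by sliding along -x and can be lifted once its axis is beyond x = -39 mm.
- dock_exit (a point): Open end of the dock's two blue lips: middle of the gap, at lip top (30 mm above the desk), at x = -15 mm in the dock. The lips (27 to 30 mm above the desk, from here to x = +64 mm) lie 2 mm above the cartridge's flange and leave a 22 mm wide gap, through which the wing grip stands up.
- socket_mouth (a point): Centre of the rim of the aluminium bayonet collar (54 mm outside, bore 33 mm) on the grey lamp house (fixed box 120 x 100 mm, 38 mm high). Rim 54 mm above the desk. z up; the two gaps for the lugs (11 mm wide at the bore, closed outside by the collar; yellow lines on the box point at them) lie at +x and -x. Lip 5 mm thick, below it the lugs can turn. Box and socket share one yaw.
- socket_disc (a point): Top centre of the spring-loaded black disc in the socket; at rest 4 mm below the rim. A brass tongue on it (4 x 22 mm, 5 mm high, along y at rest) enters the cartridge's cross slot. The cartridge's underside rests on the disc; unpushed, its flange is then 9 mm above the rim. Pushed 6 mm, the lugs pass below the lip; pushed 9 mm, the flange meets the rim (fully in).
- plunger (a joint): Push depth of the socket's plunger, m: 0 at rest, 0.009 with the cartridge fully in. Spring about 3 N at rest, 9 N fully in.
- rotor (a joint): Turn of the socket's disc and tongue, rad: 0 at rest, grows clockwise seen from above, stop at 1.4. Torsion spring up to 0.2 N m turns it back. The tongue has up to 0.18 rad of play in the cartridge's slot, so the stop is met when the cartridge has turned about 1.58 rad (a quarter turn) from in line with the gaps.
- well_plate: Bystander: white well plate, 85 x 128 x 14 mm; origin under its centre.
- pipette: Bystander: pipette lying on the desk, 37 x 237 x 29 mm; origin under its centre.
- notebook: Bystander: dark blue notebook, 105 x 152 x 14 mm; origin under its centre.
- weight: Bystander: brass weight with a knob, 30 mm across, 48 mm tall; origin under its centre.
There are look-alikes about, which are no part of the job. Of the things that look like the dock, the smaller one is meant. What is meant by the part that bears cartridge_grip is not purple, and is the larger of those in its own colour.

How it is judged (in metres and radians):
On the way, in this order (a step that is already met when the one before it is completed fails the run):
1. the cartridge has been slid out from under the dock's lips (x of cartridge_grip in the frame of dock below -0.037 m and contact force between the fingers and cartridge above 1 N).
2. the cartridge is pushed into the socket, lugs below the lip, not yet twisted (value of joint plunger above 0.0055 m and value of joint rotor below 0.3 rad and horizontal distance between cartridge_grip and socket_mouth below 0.006 m), for 0.05 s.
At the end, for the whole second after the job is handed in: The cartridge sits upright (within 0.12 rad) and centred (6 mm) in the socket, pushed in at least 5 mm (grip point less than 40 mm above the rim), the rotor turned beyond 1.15 rad of its 1.4, and the fingers still grip the cartridge (over 2 N) (value of joint rotor above 1.15 rad and value of joint plunger above 0.005 m and horizontal distance between cartridge_grip and socket_mouth below 0.006 m and z of cartridge_grip in the frame of socket_mouth below 0.04 m and angle between cartridge_grip's own z axis and vertical below 0.12 rad and contact force between the fingers and cartridge above 2 N); the arm keeps its last pose, push and grip.
It fails at once if the well_plate is displaced by more than 20 mm (distance of well_plate from where it was at the start of the episode above 0.02 m).
It fails at once if the pipette is displaced by more than 20 mm (distance of pipette from where it was at the start of the episode above 0.02 m).
It fails at once if the notebook is displaced by more than 20 mm (distance of notebook from where it was at the start of the episode above 0.02 m).
It fails at once if the weight is displaced by more than 20 mm (distance of weight from where it was at the start of the episode above 0.02 m).
It also fails if it takes over 48 s, if anything falls off the work surface, if the arm or the gripper's body presses on something with over 40 N, if the wrist force passes 120 N, or if a joint passes its speed limit or range.

## Working session

There is one attempt and no reset: what is moved stays moved. The work goes in short steps, Python scripts to look and compute and a shell command to move; the robot and the scene stay as the last step left them, time stands still between calls to the robot, and variables do not carry over. Pictures are saved under pics/ and viewed, and the job is handed in when it is done.

```bash
mkdir -p pics; ls; python3 - <<'E'
from rig import status,get_image
import cv2
s=status.sense();print(s)
for n in ["scene","top","wrist"]:
    p=get_image(n);cv2.imwrite(f"pics/a_{n}.png",p["frame"][:,:,::-1])
    print(n,p["mtx"],p["R"],p["t"])
E
```

```text
pics
{'clock': 0.0, 'joint_pos': array([ 5.51134609e+01,  1.40840723e+01,  8.93249844e+01, -2.59452245e-04,
        7.67034707e+01, -9.97720522e+00]), 'joint_velocities': array([-0.00926645,  0.07839057,  0.03949656,  0.10278451, -0.07764325,
        0.08811783]), 'effort': array([-1.37237063e-05, -4.29502988e+01, -3.26131654e+01, -2.10094395e-04,
        5.28433244e-03, -1.17330551e-06]), 'ee_pos': array([0.27344871, 0.5890431 , 0.22228019]), 'tool_rot': array([[-1.11968612e-03,  4.21181540e-01,  9.06975665e-01],
       [-1.61354129e-03,  9.06974292e-01, -4.21182895e-01],
       [-9.99998071e-01, -1.93503532e-03, -3.35932724e-04]]), 'force': array([-0.22751231, -0.38998068, -0.33976704]), 'moment': array([ 0.01077203, -0.01372715,  0.00784208]), 'finger_gap': 1.0046280282237343}
scene [[442.24324792   0.         322.82672418]
 [  0.         442.24324792 204.82534655]
 [  0.           0.           1.        ]] [[ 0.46362506 -0.88599018  0.00855641]
 [-0.42645344 -0.2316006  -0.87435612]
 [ 0.7766526   0.40172449 -0.4852094 ]] [-0.30068066  0.2772696   0.90602657]
top [[374.86479514   0.         317.10975491]
 [  0.         374.86479514 197.09260379]
 [  0.           0.           1.        ]] [[ 0.10804514 -0.99414449  0.00172447]
 [-0.96990948 -0.10579161 -0.21928004]
 [ 0.21817848  0.02201957 -0.97566044]] [-0.11107437  0.52701751  1.21933934]
wrist [[277.55226816   0.         317.19859181]
 [  0.         277.55226816 201.86298918]
 [  0.           0.           1.        ]] [[ 0.42182886  0.90667296 -0.00213583]
 [ 0.86193914 -0.40028344  0.31118177]
 [ 0.28128516 -0.13310641 -0.95034801]] [-0.64846331 -0.04025984  0.3815219 ]
```

View pics/a_scene.png

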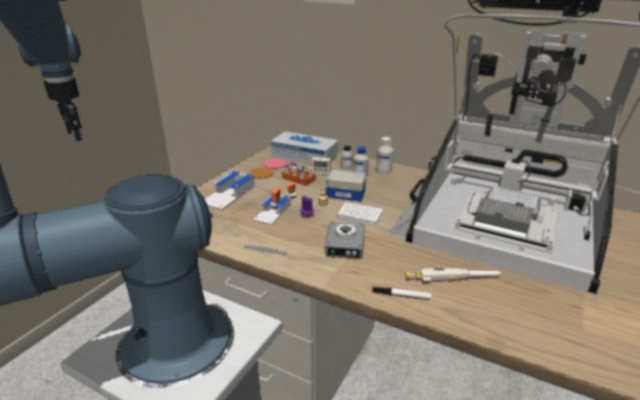

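View pics/a_top.png

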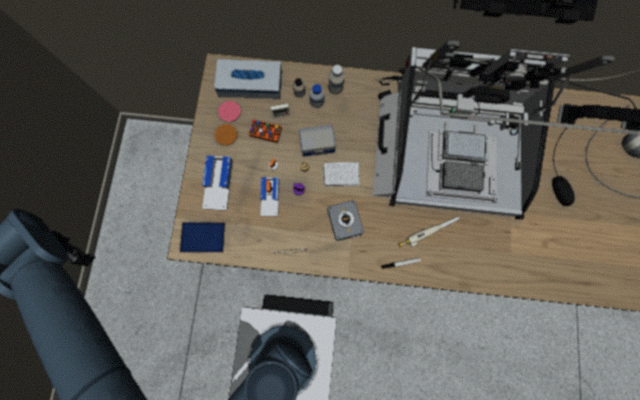

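View pics/a_wrist.png

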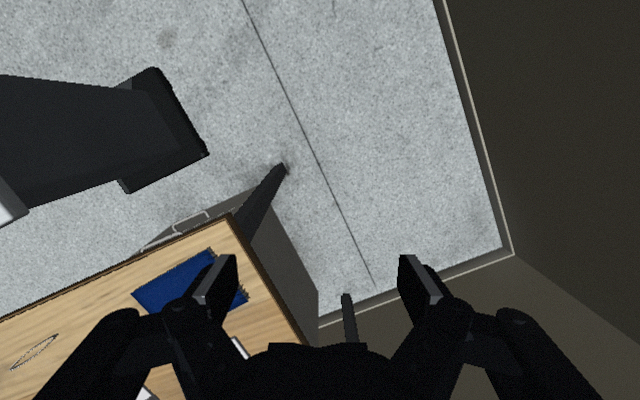

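The top view shows the smaller dock at about (270,195) with an orange grip at (269,185). The larger dock at (217,182) is a look-alike, and so are the small orange part at (274,164) and the purple one at (299,188). The lamp house is at (345,220) and the notebook at (203,237). The scene view agrees with this.

```bash
cat > h.py <<'E'
import numpy as np
from rig import status,get_image,search_frame,regions_of
def ray(p,uv,z):
    d=p["R"].T@np.linalg.inv(p["mtx"])@np.array([uv[0],uv[1],1.]);c=-p["R"].T@p["t"]
    return c+d*(z-c[2])/d[2]
def proj(p,X):
    x=p["mtx"]@(p["R"]@np.array(X)+p["t"]);return x[:2]/x[2]
E
python3 - <<'E'
from h import *
import cv2
p=get_image("top");q=get_image("scene")
for n in ["cartridge_grip","dock","socket_mouth","dock_exit","notebook","weight","pipette","well_plate"]:
    for nm,im in (("top",p),("scene",q)):
        for r in search_frame(n,im)[:3]: print(n,nm,np.round(r["centre"],4),round(r["score"],2), np.round(proj(im,r["centre"])))
for nm,im,(a,b,c,d) in (("top",p,(230,150,390,250)),("scene",q,(190,160,390,270))):
    cv2.imwrite(f"pics/b_{nm}.png",cv2.resize(im["frame"][b:d,a:c,::-1],None,fx=4 if nm=="scene" else 5,fy=4 if nm=="scene" else 5,interpolation=cv2.INTER_CUBIC))
E
```

```text
cartridge_grip top [0.5593 0.0093 0.027 ] 0.6 [300. 191.]
cartridge_grip top [0.6432 0.1127 0.0157] 0.56 [274. 166.]
cartridge_grip scene [0.6443 0.1161 0.0268] 0.68 [291. 190.]
dock top [0.5238 0.1131 0.0035] 0.61 [270. 199.]
dock top [0.562  0.3073 0.006 ] 0.58 [218. 183.]
dock scene [0.5247 0.105  0.0095] 0.87 [274. 212.]
dock scene [0.5617 0.2937 0.0141] 0.8 [231. 192.]
socket_mouth top [ 0.4692 -0.1573  0.0371] 0.96 [345. 221.]
socket_mouth top [ 0.4754 -0.1547  0.0517] 0.72 [345. 218.]
socket_mouth scene [ 0.4498 -0.1612  0.0397] 0.78 [342. 238.]
dock_exit top [0.5633 0.307  0.0101] 0.74 [218. 182.]
dock_exit top [5.200e-01 1.154e-01 4.000e-04] 0.62 [269. 200.]
dock_exit top [ 0.468  -0.1606  0.0379] 0.5 [346. 221.]
dock_exit scene [0.5648 0.3024 0.016 ] 0.82 [230. 190.]
dock_exit scene [0.5217 0.1007 0.0025] 0.61 [274. 214.]
dock_exit scene [0.5455 0.1145 0.0455] 0.47 [274. 198.]
notebook top [0.3598 0.3285 0.0123] 0.81 [202. 238.]
pipette top [ 0.4566 -0.4331  0.0263] 0.78 [425. 233.]
pipette scene [ 0.4493 -0.4382  0.0185] 0.87 [445. 275.]
well_plate top [ 0.6388 -0.1357  0.0115] 0.88 [343. 175.]
well_plate top [ 0.4766 -0.1568  0.0486] 0.17 [346. 218.]
well_plate scene [ 0.6302 -0.1319  0.0143] 0.62 [359. 214.]
well_plate scene [0.6454 0.004  0.0257] 0.33 [321. 198.]
```

View pics/b_top.png

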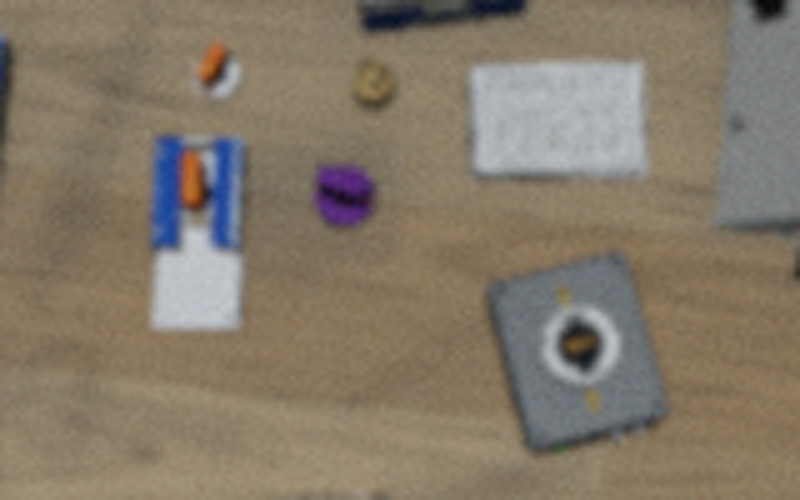

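View pics/b_scene.png

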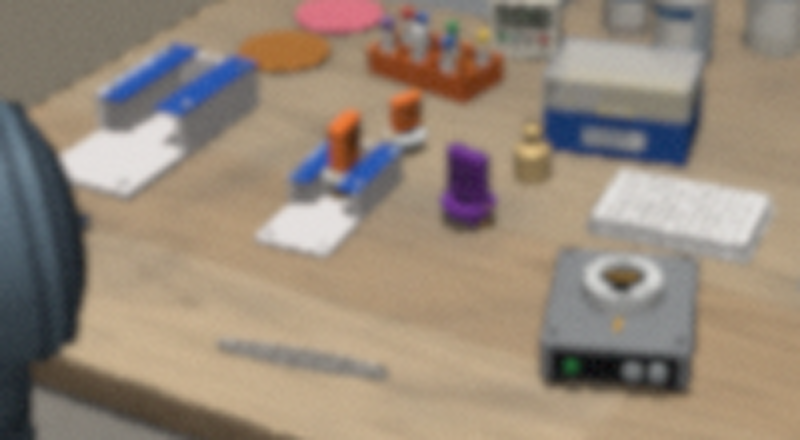

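```bash
python3 - <<'E'
from h import *
w=get_image("wrist");s=status.sense()
c=-w["R"].T@w["t"];print(c,s["tool_rot"].T@(c-s["ee_pos"]),s["tool_rot"].T@w["R"].T)
p=get_image("top")
for n,(u,v),z in [("grip",(192,165),.066),("griptop",(192,153),.066),("d1",(152,328),.006),("d2",(241,328),.006),("lipL",(152,247),.03),("lipR",(241,247),.03),("lipLfar",(156,137),.03),("lipRfar",(243,137),.03),("y1",(563,295),.038),("y2",(593,400),.038),("collar",(581,343),.054)]:
    print(n,np.round(ray(p,(230+u/5,150+v/5),z),4))
E
python3 -m pendant '{"rotation":[[0,0,0],[0,0,0],[0,0,0],[0,0,0],[0,0,0],[0,0,0],[0,0,0],[0,0,0]],"delta_pos":[[0,-3.5,4.9],[0,-3.5,4.9],[0,-3.5,4.9],[0,-3.5,4.9],[0,-3.5,4.9],[0,-3.5,4.9],[0,-3.5,4.9],[0,-3.5,4.9]],"jaw":[-1,-1,-1,-1,-1,-1,-1,-1]}' 40
```

```text
[0.20108258 0.62283692 0.37471346] [-0.15128144 -0.00041796 -0.07997449] [[ 4.38820640e-04 -3.11419609e-01  9.50272400e-01]
 [ 9.99999648e-01 -5.43463477e-04 -6.39885646e-04]
 [ 7.15711280e-04  9.50272346e-01  3.11419261e-01]]
grip [0.5653 0.1172 0.066 ]
griptop [0.5737 0.1184 0.066 ]
d1 [0.4599 0.1386 0.006 ]
d2 [0.4666 0.0765 0.006 ]
lipL [0.5127 0.1426 0.03  ]
lipR [0.5195 0.0811 0.03  ]
lipLfar [0.5917 0.151  0.03  ]
lipRfar [0.5984 0.09   0.03  ]
y1 [ 0.5083 -0.1447  0.038 ]
y2 [ 0.4382 -0.1717  0.038 ]
collar [ 0.4736 -0.159   0.054 ]
clock: 2.15
ee_pos: [0.5122, 0.1686, 0.2237]
tool_rot: [[0.001, 0.421, 0.907], [0.0, 0.907, -0.421], [-1.0, 0.001, 0.001]]
force: [1.0, 0.1, -0.4]
finger_gap: 0.996
```

```bash

python3 -m pendant '{"rotation":[[0,0,0],[-10.3,0,0],[-10.3,0,0],[-10.3,0,0],[0,0,0],[0,0,0],[0,0,0],[0,0,0]],"delta_pos":[[0,-3.7,4.8],[0,0,0],[0,0,0],[0,0,0],[2,0,0],[2,0,0],[0,0,0],[0,0,0]],"jaw":[-1,-1,-0.5,-0.3,-0.3,-0.3,-0.3,-0.3]}' 40
python3 - <<'E'
from h import *
import cv2
w=get_image("wrist");cv2.imwrite("pics/c.png",w["frame"][:,:,::-1]);np.savez("c.npz",**{k:w[k] for k in("mtx","R","t","frame")})
for n in ["cartridge_grip","cartridge_foot","dock","dock_exit"]:
    for r in search_frame(n,w)[:3]: print(n,np.round(r["centre"],4),round(r["score"],2), np.round(proj(w,r["centre"])))
s=status.sense();print(s["ee_pos"],s["tool_rot"],s["joint_pos"])
E
```

```text
clock: 3.15
ee_pos: [0.5394, 0.1167, 0.1834]
tool_rot: [[0.0, -0.103, 0.995], [-0.0, 0.995, 0.103], [-1.0, -0.0, 0.0]]
force: [-0.2, 0.8, -1.0]
finger_gap: 0.653
cartridge_grip [0.5539 0.12   0.0636] 0.9 [319. 208.]
cartridge_grip [0.5625 0.0222 0.0384] 0.86 [232. 199.]
cartridge_grip [0.6443 0.1169 0.0213] 0.71 [309. 263.]
cartridge_foot [0.6415 0.1217 0.0288] 0.96 [313. 264.]
cartridge_foot [0.5524 0.1167 0.0621] 0.79 [316. 205.]
cartridge_foot [0.5608 0.0203 0.0393] 0.79 [230. 197.]
dock [0.5203 0.1131 0.0027] 0.7 [316. 164.]
dock [0.5598 0.3122 0.009 ] 0.56 [472. 212.]
dock_exit [0.5211 0.1154 0.0077] 0.85 [318. 166.]
dock_exit [0.5552 0.3139 0.0085] 0.64 [474. 209.]
[0.53975129 0.11671053 0.18413089] [[ 1.38665888e-03 -1.04056675e-01  9.94570402e-01]
 [-4.27422206e-05  9.94571352e-01  1.04056834e-01]
 [-9.99999038e-01 -1.86801481e-04  1.37468358e-03]] [ 4.37468845e-01  3.18931598e+00  1.05660138e+02 -3.23017308e-03
  7.10711177e+01 -9.55343132e+01]
```

View pics/c.png

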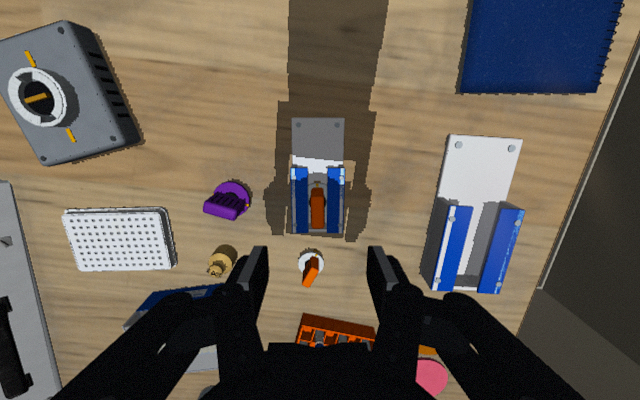

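```bash
python3 - <<'E'
import numpy as np,cv2
f=np.load("c.npz")["frame"]
cv2.imwrite("pics/c1.png",cv2.resize(f[110:250,270:370,::-1],None,fx=4.2,fy=4.2,interpolation=cv2.INTER_CUBIC))
cv2.imwrite("pics/c2.png",cv2.resize(f[10:180,0:160,::-1],None,fx=3.5,fy=3.5,interpolation=cv2.INTER_CUBIC))
E
```

```text
(no output)
```

View pics/c1.png

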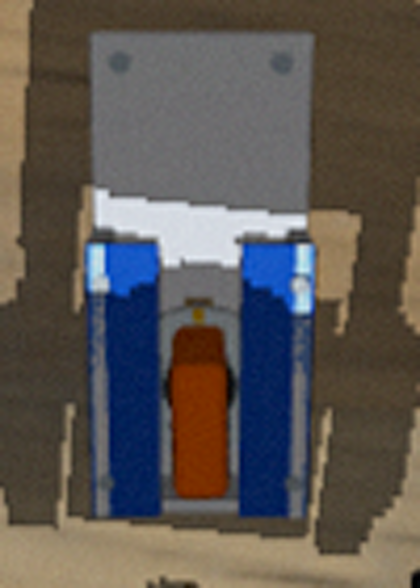

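View pics/c2.png

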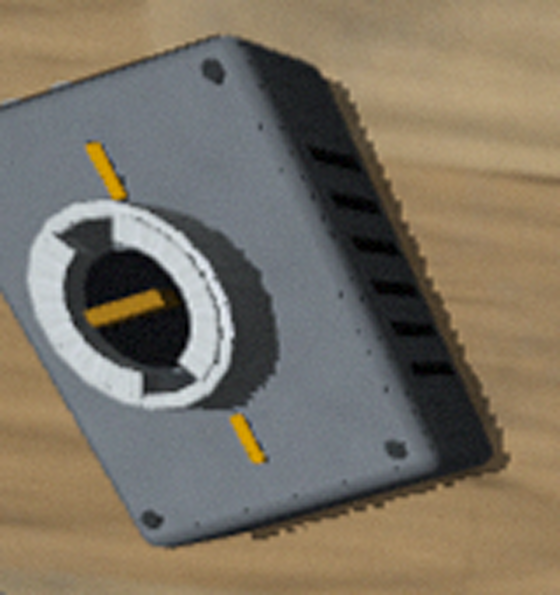

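```bash
python3 - <<'E'
from h import *
p=np.load("c.npz")
def P(n,u,v,z,o=(270,110),s=4.2):
    r=ray(p,(o[0]+(u+.5)/s-.5,o[1]+(v+.5)/s-.5),z);print(n,np.round(r,4));return r
a=P("baseL",92,33,.006);b=P("baseR",313,33,.006)
for n,u,v in [("lipLout",88,243),("lipLin",160,243),("lipRin",239,243),("lipRout",312,243),("farL",97,517),("farLin",161,517),("farRin",239,517),("farR",310,517)]: P(n,u,v,.03)
for n,u,v in [("topNL",176,362),("topNR",225,362),("topFL",175,497),("topFR",228,497)]: P(n,u,v,.066)
for n,u,v in [("y1",91,143),("y1b",120,198),("y2",236,415),("y2b",262,462)]: P(n,u,v,.038,(0,10),3.5)
E
```

```text
baseL [0.4697 0.0797 0.006 ]
baseR [0.4635 0.1391 0.006 ]
lipLout [0.522  0.0847 0.03  ]
lipLin [0.5201 0.1036 0.03  ]
lipRin [0.5179 0.1244 0.03  ]
lipRout [0.516  0.1436 0.03  ]
farL [0.6007 0.093  0.03  ]
farLin [0.5988 0.1112 0.03  ]
farRin [0.5965 0.1333 0.03  ]
farR [0.5944 0.1535 0.03  ]
topNL [0.5414 0.1107 0.066 ]
topNR [0.5402 0.1224 0.066 ]
topFL [0.5766 0.1138 0.066 ]
topFR [0.5752 0.127  0.066 ]
y1 [ 0.4336 -0.1747  0.038 ]
y1b [ 0.4468 -0.1697  0.038 ]
y2 [ 0.5031 -0.148   0.038 ]
y2b [ 0.5163 -0.1426  0.038 ]
```

Enlarged, the wrist view shows the cartridge bar centred at about (318,208). That back-projects to (0.558, 0.1185), yaw 6°, which is dock x of about +25 mm and consistent with the given range. The lip ends give a dock_exit of about (0.519, 0.114). The socket is at the upper left, with its lines giving a yaw of about 21°.

```bash

python3 -m pendant '{"rotation":[[0,0,0],[0,0,0],[0,0,0],[0,0,0],[0,0,0],[0,0,0],[0,0,0],[0,0,0]],"delta_pos":[[0,0,1.9],[4,0,0],[4,0,0],[3,0,0],[2.2,0,0],[0,0,0],[0,0,0],[0,0,0]],"jaw":[-0.3,-0.3,-0.3,-0.3,-0.3,-0.3,-0.3,-0.3]}' 40
python3 - <<'E'
from h import *
import cv2
w=get_image("wrist");cv2.imwrite("pics/d.png",w["frame"][:,:,::-1])
E
```

```text
clock: 4.4
ee_pos: [0.5594, 0.1187, 0.053]
tool_rot: [[0.003, -0.104, 0.995], [0.0, 0.995, 0.104], [-1.0, -0.0, 0.003]]
force: [0.5, 0.6, -0.6]
finger_gap: 0.654
```

View pics/d.png

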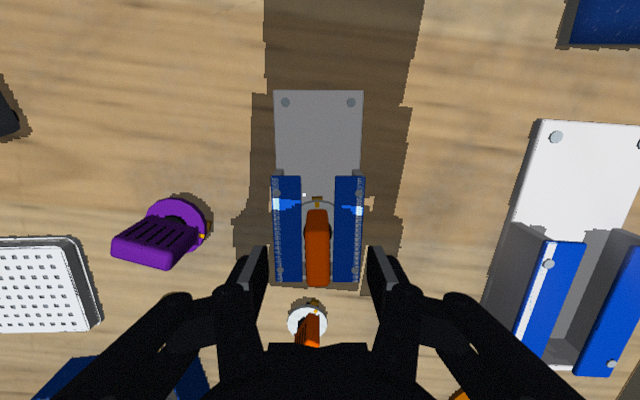

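The bar runs rows 212–285 at column 317, midway between the pads (columns 250 and 385), so I'm closing.

```bash

python3 -m pendant '{"rotation":[[0,0,0],[0,0,0],[0,0,0],[0,0,0],[0,0,0],[0,0,0],[0,0,0],[0,0,0]],"delta_pos":[[0,0,0],[0,0,0],[0,0,0],[0,0,0],[0,0,0],[0,0,0],[0,0,0],[0,0,0]],"jaw":[1,1,1,1,1,1,1,1]}' 60
python3 - <<'E'
from h import *
import cv2
w=get_image("wrist");cv2.imwrite("pics/e.png",w["frame"][:,:,::-1])
s=status.sense();print(s["force"],s["moment"],s["finger_gap"])
E
```

```text
clock: 5.45
ee_pos: [0.5587, 0.1187, 0.0519]
tool_rot: [[0.001, -0.104, 0.995], [-0.0, 0.995, 0.104], [-1.0, -0.0, 0.001]]
force: [0.1, -0.1, 5.2]
finger_gap: 0.136
[0.20783572 0.15452191 5.29717253] [ 0.02402234  0.09773384 -0.02603242] 0.1326365049560982
```

View pics/e.png

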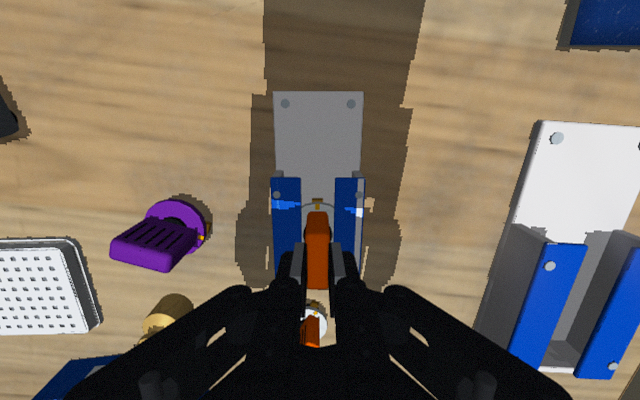

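```bash

python3 -m pendant '{"rotation":[[0,0,0],[0,0,0],[0,0,0],[0,0,0],[0,0,0],[0,0,0],[0,0,0],[0,0,0]],"delta_pos":[[-0.08,0,0],[0,0,-0.6],[0,0,-1.2],[0,0,-1.2],[0,0,-1.2],[0,0,-1.2],[0,0,-1.2],[0,0,-0.6]],"jaw":[1,1,1,1,1,1,1,1]}' 60
python3 - <<'E'
from h import *
import cv2
w=get_image("wrist");cv2.imwrite("pics/f.png",w["frame"][:,:,::-1])
s=status.sense();print(s["ee_pos"],s["force"],s["moment"],s["finger_gap"])
E
```

```text
clock: 6.5
ee_pos: [0.4854, 0.1111, 0.0519]
tool_rot: [[-0.001, -0.104, 0.995], [-0.0, 0.995, 0.104], [-1.0, 0.0, -0.001]]
force: [-0.1, 0.3, -0.7]
finger_gap: 0.14
[0.48497353 0.1111197  0.05188905] [-1.39253397  0.0515619   2.66201157] [-0.08768496  0.20052493  0.02176807] 0.13614690039606547
```

View pics/f.png

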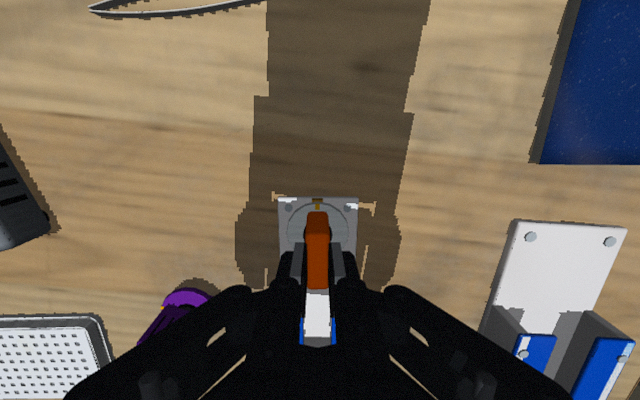

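Rows 195–290 show the cartridge standing on the bare end of the dock floor, clear of the lips. It has moved 73 mm, to dock x of about −48 mm. Next I lift it and go over to look at the socket.

```bash

python3 -m pendant '{"rotation":[[0,0,0],[0,0,0],[0,0,0],[0,0,0],[0,0,0],[0,0,0],[0,0,0],[0,0,0]],"delta_pos":[[-2,0,0],[-5,0,0],[-5,0,0],[0,-5,0.6],[0,-5,0.6],[0,-5,0.6],[0,-5,0.6],[0,-5,0.6]],"jaw":[1,1,1,1,1,1,1,1]}' 60
python3 -m pendant '{"rotation":[[-7.6,0,0],[-7.6,0,0],[0,0,0],[0,0,0],[0,0,0],[0,0,0],[0,0,0],[0,0,0]],"delta_pos":[[0,0,0],[0,0,0],[0,0,0],[0,0,0],[0,0,0],[0,0,0],[0,0,0],[0,0,0]],"jaw":[1,1,1,1,1,1,1,1]}' 60
python3 - <<'E'
from h import *
import cv2
w=get_image("wrist");cv2.imwrite("pics/g.png",w["frame"][:,:,::-1]);np.savez("g.npz",**{k:w[k] for k in("mtx","R","t","frame")})
for r in search_frame("socket_mouth",w)[:3]: print(np.round(r["centre"],4),round(r["score"],2), np.round(proj(w,r["centre"])))
print(proj(w,(0.4745,-.1587,.054)))
s=status.sense();print(s["ee_pos"],s["tool_rot"],s["joint_pos"],s["force"],s["moment"],s["finger_gap"])
E
```

```text
clock: 7.55
ee_pos: [0.5424, -0.1359, 0.1717]
tool_rot: [[-0.001, -0.104, 0.995], [0.001, 0.995, 0.104], [-1.0, 0.001, -0.001]]
force: [0.9, -0.1, -0.9]
finger_gap: 0.14
clock: 8.55
ee_pos: [0.5425, -0.1343, 0.1722]
tool_rot: [[-0.0, -0.361, 0.932], [-0.0, 0.932, 0.361], [-1.0, -0.0, -0.0]]
force: [0.4, -1.1, 0.2]
finger_gap: 0.138
[ 0.4696 -0.1578  0.0395] 0.72 [322. 115.]
[319.56934393 120.02514422]
[ 0.54252552 -0.13433379  0.17219025] [[-1.58096817e-05 -3.61360765e-01  9.32426081e-01]
 [ 1.98897591e-06  9.32426082e-01  3.61360765e-01]
 [-1.00000000e+00  7.56757167e-06 -1.40226217e-05]] [-2.55296305e+01  4.91382678e+00  1.05166587e+02 -3.06168498e-04
  6.99204524e+01 -1.36713314e+02] [-0.61097143  0.64734879 -1.04743769] [-0.00283182 -0.01992067  0.03500755] 0.13403722784547545
```

View pics/g.png

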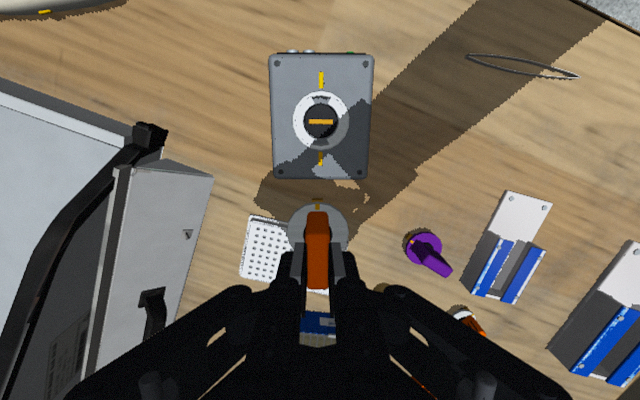

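```bash
python3 - <<'E'
import numpy as np,cv2
f=np.load("g.npz")["frame"]
a=cv2.resize(f[40:190,260:380,::-1],None,fx=3.9,fy=3.9,interpolation=cv2.INTER_CUBIC)
b=cv2.resize(f[190:300,270:370,::-1],None,fx=4,fy=4,interpolation=cv2.INTER_CUBIC)
cv2.imwrite("pics/g1.png",a);cv2.imwrite("pics/g2.png",b)
E
```

```text
(no output)
```

View pics/g1.png

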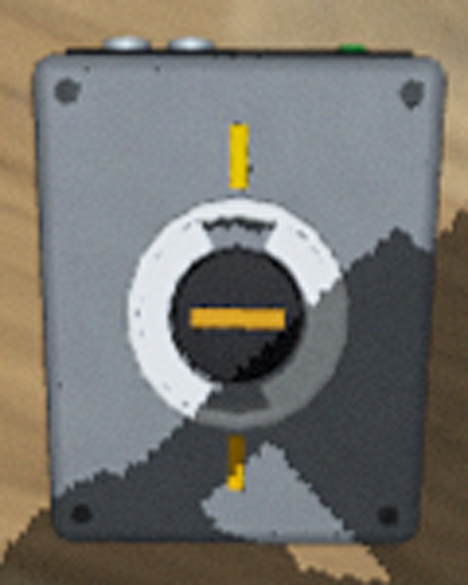

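View pics/g2.png

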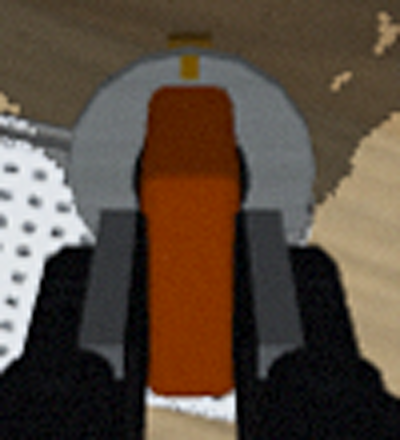

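```bash
python3 - <<'E'
from h import *
p=np.load("g.npz")
tcp=np.array([.54252,-.13433,.17219]);y=np.array([-.36136,.93243,0]);z=np.array([.93243,.36136,0])
def P(n,u,v,h,o,s):
    r=ray(p,(o[0]+(u+.5)/s-.5,o[1]+(v+.5)/s-.5),h);d=r-tcp;print(n,np.round(r,4),"tool y,z mm",np.round([d@y*1e3,d@z*1e3],1));return r
A=lambda n,u,v,h:P(n,u,v,h,(260,40),3.9)
A("c",238.5,312.5,.054)
L=A("l",127,312,.054);R=A("r",350,312,.054);T=A("t",238,197,.054);B=A("b",238,428,.054);print((L+R)/2,(T+B)/2,np.linalg.norm(L-R),np.linalg.norm(T-B))
y1=A("y1",238,124,.038);y2=A("y2",236,490,.038);print(np.degrees(np.arctan2(*(y2-y1)[[1,0]])),(y1+y2)/2)
t1=A("t1",188,318,.055);t2=A("t2",287,321,.055);print(np.degrees(np.arctan2(*(t2-t1)[[1,0]])),(t1+t2)/2)
for a,b in (((35,65),(50,530)),((445,65),(430,530))):
    q=A("e",*a,.038);r=A("e",*b,.038);print(np.degrees(np.arctan2(*(r-q)[[1,0]])))
C=lambda n,u,v,h:P(n,u,v,h,(270,190),4)
for n,u,v in (("nl",141,175),("nr",240,175),("fl",147,397),("fr",236,397)):C(n,u,v,.1863)
C("flangeL",68,165,.1863-.041);C("flangeR",314,165,.1863-.041);C("flangeT",190,50,.1863-.041)
C("mark",190,72,.1863-.041);C("lug",190,38,.1863-.055)
E
```

```text
c [ 0.4739 -0.1577  0.054 ] tool y,z mm [  3.  -72.5]
l [ 0.4834 -0.1826  0.054 ] tool y,z mm [-23.6 -72.6]
r [ 0.4642 -0.1329  0.054 ] tool y,z mm [ 29.6 -72.6]
t [ 0.45   -0.1672  0.054 ] tool y,z mm [  2.8 -98.1]
b [ 0.4994 -0.1479  0.054 ] tool y,z mm [  3.  -45.1]
[ 0.47376305 -0.15777825  0.054     ] [ 0.47469679 -0.15753784  0.054     ] 0.0532598108173367 0.05298772056763136
y1 [ 0.4338 -0.1734  0.038 ] tool y,z mm [   2.9 -115.5]
y2 [ 0.5167 -0.1415  0.038 ] tool y,z mm [  2.7 -26.7]
21.02316775829374 [ 0.47521091 -0.15743941  0.038     ]
t1 [ 0.4794 -0.1685  0.055 ] tool y,z mm [ -9.1 -71.2]
t2 [ 0.4715 -0.1463  0.055 ] tool y,z mm [ 14.5 -70.5]
109.47890528596251 [ 0.47542173 -0.15738909  0.055     ]
e [ 0.4392 -0.2229  0.038 ] tool y,z mm [ -45.2 -128.3]
e [ 0.5448 -0.1843  0.038 ] tool y,z mm [-47.4 -15.9]
20.08411179307084
e [ 0.4042 -0.1323  0.038 ] tool y,z mm [  51.9 -128.2]
e [ 0.5079 -0.0889  0.038 ] tool y,z mm [ 54.9 -15.8]
22.713861297598594
nl [ 0.5288 -0.147   0.1863] tool y,z mm [ -6.9 -17.4]
nr [ 0.524  -0.1346  0.1863] tool y,z mm [  6.5 -17.4]
fl [ 0.5615 -0.134   0.1863] tool y,z mm [-6.5 17.8]
fr [ 0.5568 -0.122   0.1863] tool y,z mm [ 6.4 17.8]
flangeL [ 0.5499 -0.1547  0.1453] tool y,z mm [-21.7  -0.5]
flangeR [ 0.5343 -0.1146  0.1453] tool y,z mm [21.3 -0.5]
flangeT [ 0.5224 -0.1425  0.1453] tool y,z mm [ -0.3 -21.7]
mark [ 0.5261 -0.141   0.1453] tool y,z mm [ -0.3 -17.7]
lug [ 0.5246 -0.1417  0.1313] tool y,z mm [ -0.4 -19.4]
```

Enlarged, the collar centre is at about (321,120), with the yellow lines at columns 320–321, so the yaw is 21.0°. The cartridge sits within 0.3 mm of the TCP axis. I'll take one closer, lower look before insertion.

```bash

python3 -m pendant '{"rotation":[[0.2,0,0],[0,0,0],[0,0,0],[0,0,0],[0,0,0],[0,0,0],[0,0,0],[0,0,0]],"delta_pos":[[0,0.28,-1.1],[2.2,0,-1.1],[2.5,0,0],[0,0,0],[0,0,0],[0,0,0],[0,0,0],[0,0,0]],"jaw":[1,1,1,1,1,1,1,1]}' 60
python3 - <<'E'
from h import *
import cv2
w=get_image("wrist");np.savez("i.npz",**{k:w[k] for k in("mtx","R","t","frame")})
f=w["frame"]
cv2.imwrite("pics/i.png",cv2.resize(f[60:260,230:410,::-1],None,fx=3,fy=3,interpolation=cv2.INTER_CUBIC))
s=status.sense();print(s["ee_pos"],s["tool_rot"])
np.savez("i2.npz",tcp=s["ee_pos"],R=s["tool_rot"])
E
```

```text
clock: 9.65
ee_pos: [0.5212, -0.1397, 0.1256]
tool_rot: [[0.001, -0.358, 0.934], [-0.0, 0.934, 0.358], [-1.0, -0.001, 0.0]]
force: [0.8, 0.3, -1.6]
finger_gap: 0.137
[ 0.52113619 -0.13967302  0.12544429] [[ 3.47713400e-04 -3.58267788e-01  9.33618804e-01]
 [-1.78439211e-04  9.33618823e-01  3.58267862e-01]
 [-9.99999924e-01 -2.91168740e-04  2.60702754e-04]]
```

View pics/i.png

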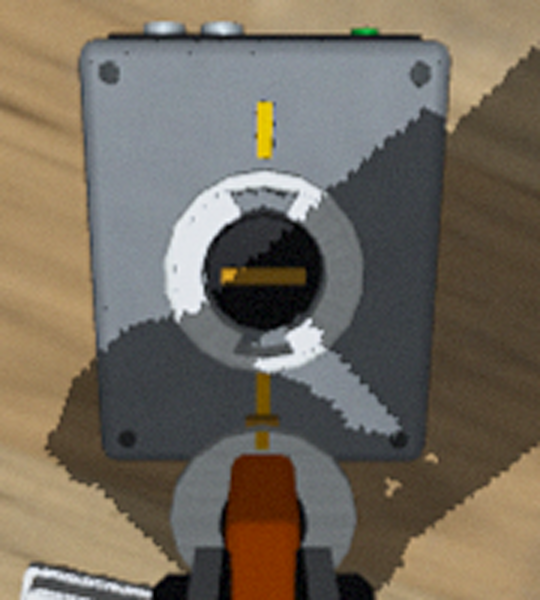

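```bash
python3 - <<'E'
from h import *
p=np.load("i.npz");s=np.load("i2.npz");tcp=s["tcp"];y=s["R"][:,1];z=s["R"][:,2]
def A(n,u,v,h):
    r=ray(p,(230+(u+.5)/3-.5,60+(v+.5)/3-.5),h);d=r-tcp;q=np.array([d@y*1e3,d@z*1e3]);print(n,np.round(q,1));return q
L=A("l",163.5,272,.054);R=A("r",364,272,.054);T=A("t",263,170,.054);B=A("b",263,374,.054);print(L+R,(T+B)/2,R-L,B-T)
print("c",(L[0]+R[0])/2,(T[1]+B[1])/2)
print((A("t1",221,276,.0545)+A("t2",307,276,.0545))/2)
a=A("y1",264.5,100,.038);A("y1b",264.5,158,.038);A("y2",263,376,.038)
b=A("flL",171,525,.1254-.0459+.019);c=A("flR",357,525,.1254-.0459+.019);print((b+c)/2)
A("flT",263,432,.0985);A("lug",262,420,.0845);A("mark",262,440,.0985)
print((A("bore l",204,272,.052)+A("bore r",324,272,.052))/2)
E
```

```text
l [-26.7 -50.4]
r [ 26.5 -50.4]
t [ -0.3 -76.3]
b [ -0.3 -22.4]
[  -0.22190634 -100.74551651] [ -0.30531801 -49.3551223 ] [5.32401447e+01 2.35544815e-02] [-2.76982694e-02  5.38109326e+01]
c -0.1109531696012791 -49.355122296361664
t1 [-11.4 -49.4]
t2 [ 11.4 -49.4]
[-4.04853994e-02 -4.93866785e+01]
y1 [  0.1 -93.9]
y1b [  0.1 -79.1]
y2 [ -0.3 -17.7]
flL [-21.9   2.5]
flR [21.7  2.5]
[-0.0610885   2.54434372]
flT [ -0.3 -20.5]
lug [ -0.5 -18.8]
mark [ -0.5 -18.5]
bore l [-16.1 -50.1]
bore r [ 16.  -50.1]
[-4.07686165e-02 -5.01057095e+01]
```

```bash

python3 -m pendant '{"rotation":[[0,0,0],[0,0,0],[0,0,0],[0,0,0],[0,0,0],[0,0,0],[0,0,0],[0,0,0]],"delta_pos":[[0,0,-2.5],[0,0,-2.48],[1,0,0],[1,0,0],[0,0,0],[0,0,0],[0,0,0],[0,0,0]],"jaw":[1,1,1,1,1,1,1,1]}' 60
python3 - <<'E'
from h import *
import cv2
w=get_image("wrist")
f=w["frame"]
cv2.imwrite("pics/j.png",cv2.resize(f[120:300,230:410,::-1],None,fx=3.3,fy=3.3,interpolation=cv2.INTER_CUBIC))
q=get_image("scene");cv2.imwrite("pics/j2.png",cv2.resize(q["frame"][180:280,290:410,::-1],None,fx=5,fy=5,interpolation=cv2.INTER_CUBIC))
s=status.sense();print(s["ee_pos"],s["tool_rot"],s["force"],s["moment"])
E
```

```text
clock: 10.7
ee_pos: [0.4748, -0.1575, 0.1055]
tool_rot: [[0.0, -0.358, 0.934], [-0.0, 0.934, 0.358], [-1.0, -0.0, 0.0]]
force: [1.1, 0.2, -0.8]
finger_gap: 0.136
[ 0.47463129 -0.15751562  0.10537428] [[ 2.71947273e-04 -3.58238306e-01  9.33630142e-01]
 [-1.65885280e-04  9.33630147e-01  3.58238357e-01]
 [-9.99999949e-01 -2.52297442e-04  1.94471711e-04]] [ 0.15684998  0.02328226 -0.47566492] [-0.01760404 -0.04578796  0.01817686]
```

View pics/j.png

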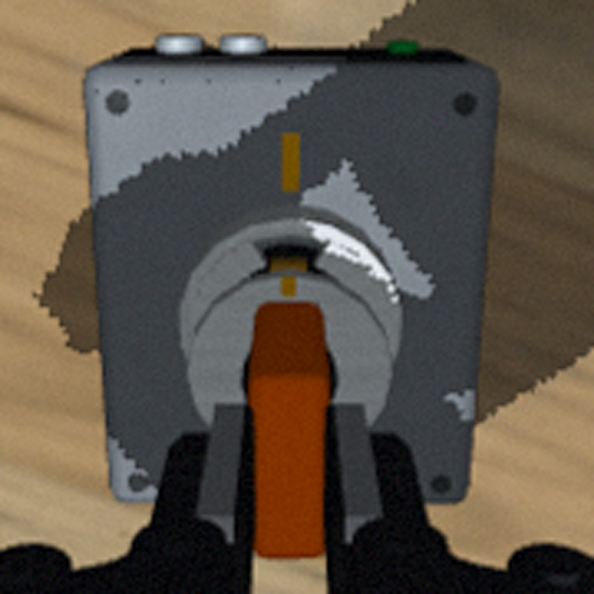

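View pics/j2.png

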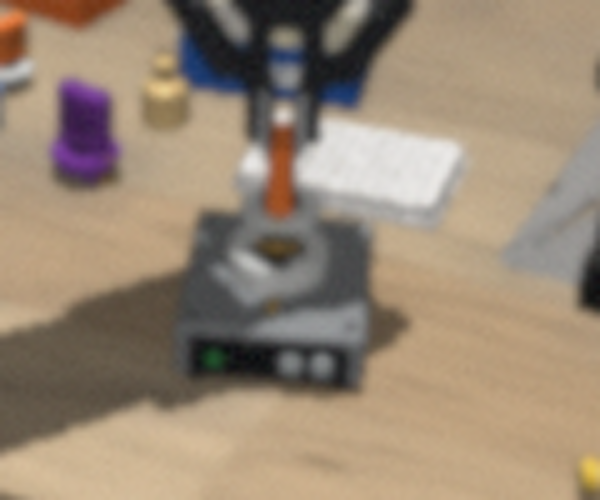

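The gap (columns 263–320 in the crop) straddles the brass lug (270–308), and the yellow line at 291 is about on the flange mark at 289. They are aligned, so I descend gently.

```bash

python3 -m pendant '{"rotation":[[0,0,0],[0,0,0],[0,0,0],[0,0,0],[0,0,0],[0,0,0],[0,0,0],[0,0,0]],"delta_pos":[[0,0.03,0],[0.3,0,0],[0.2,0,0],[0.2,0,0],[0.2,0,0],[0.2,0,0],[0,0,0],[0,0,0]],"jaw":[1,1,1,1,1,1,1,1]}' 60
python3 - <<'E'
from h import *
s=status.sense();print(s["ee_pos"],s["force"],s["moment"])
E
```

```text
clock: 11.8
ee_pos: [0.4745, -0.1573, 0.0945]
tool_rot: [[0.0, -0.358, 0.934], [-0.0, 0.934, 0.358], [-1.0, -0.0, 0.0]]
force: [-0.6, 0.2, 2.4]
finger_gap: 0.136
[ 0.47453052 -0.15730983  0.0944977 ] [-0.61664802  0.17103869  2.40227376] [0.07419652 0.2314313  0.00893316]
```

```bash

python3 -m pendant '{"rotation":[[0,0,0],[0,0,0],[0,0,0],[0,0,0],[0,0,0],[0,0,0],[0,0,0],[0,0,0]],"delta_pos":[[0.2,0,0],[0.2,0,0],[0.2,0,0],[0.1,0,0],[0,0,0],[0,0,0],[0,0,0],[0,0,0]],"jaw":[1,1,1,1,1,1,1,1]}' 60
python3 - <<'E'
from h import *
import cv2
s=status.sense();print(s["ee_pos"],s["force"],s["moment"],s["joint_pos"])
w=get_image("wrist")
f=w["frame"]
cv2.imwrite("pics/k.png",cv2.resize(f[120:300,230:410,::-1],None,fx=3.3,fy=3.3,interpolation=cv2.INTER_CUBIC))
E
```

```text
clock: 12.8
ee_pos: [0.4747, -0.1575, 0.0878]
tool_rot: [[0.001, -0.358, 0.934], [-0.0, 0.934, 0.358], [-1.0, -0.001, 0.0]]
force: [-1.7, 1.1, 8.1]
finger_gap: 0.136
[ 0.47474184 -0.15745635  0.0878228 ] [-1.6872612   1.05726161  8.07720035] [0.18181479 0.45896117 0.02227485] [-3.13568322e+01  3.85008900e+00  1.16237114e+02 -4.81829905e-03
  5.98745547e+01 -1.42343970e+02]
```

View pics/k.png

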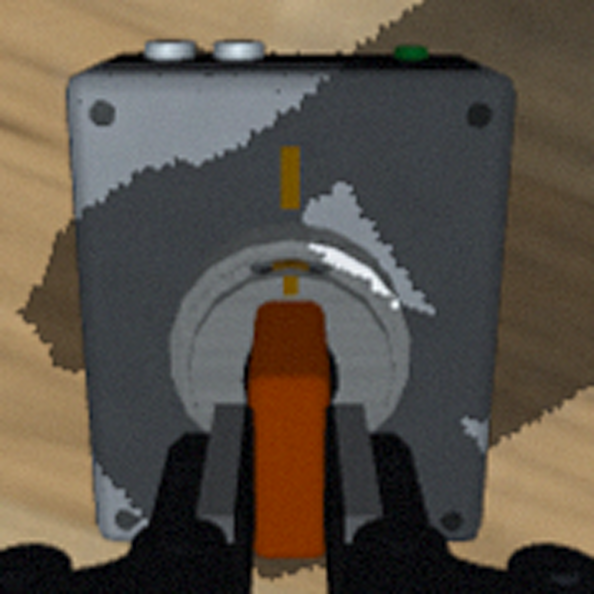

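```bash

python3 -m pendant '{"rotation":[[0,0,0],[4,0,0],[6,0,0],[6,0,0],[6,0,0],[6,0,0],[6,0,0],[6,0,0]],"delta_pos":[[0.05,0,0],[0,0,0],[0,0,0],[0,0,0],[0,0,0],[0,0,0],[0,0,0],[0,0,0]],"jaw":[1,1,1,1,1,1,1,1]}' 80
python3 - <<'E'
from h import *
s=status.sense();print(s["ee_pos"],s["force"],s["moment"],s["joint_pos"])
E
```

```text
clock: 13.85
ee_pos: [0.4748, -0.1576, 0.0874]
tool_rot: [[0.001, 0.329, 0.944], [-0.001, 0.944, -0.329], [-1.0, -0.001, 0.001]]
force: [-2.6, 0.9, 7.5]
finger_gap: 0.128
[ 0.47480131 -0.15764329  0.08742777] [-2.64632297  0.92733057  7.50698376] [0.09691975 0.41776625 0.02722577] [-3.13587670e+01  3.89743412e+00  1.16236183e+02 -3.32016060e-02
  5.98115942e+01 -1.02157148e+02]
```

```bash

python3 -m pendant '{"rotation":[[6,0,0],[7,0,0],[7,0,0],[7,0,0],[7,0,0],[7,0,0],[6,0,0],[0,0,0]],"delta_pos":[[0,0,0],[0,0,0],[0,0,0],[0,0,0],[0,0,0],[0,0,0],[0,0,0],[0,0,0]],"jaw":[1,1,1,1,1,1,1,1]}' 80
python3 - <<'E'
from h import *
import cv2
s=status.sense();print(s["ee_pos"],s["force"],s["moment"],s["joint_pos"],np.degrees(np.arctan2(s["tool_rot"][1,1],s["tool_rot"][0,1])))
w=get_image("wrist")
f=w["frame"]
cv2.imwrite("pics/l.png",cv2.resize(f[100:300,210:430,::-1],None,fx=3,fy=3,interpolation=cv2.INTER_CUBIC))
q=get_image("scene");cv2.imwrite("pics/l2.png",cv2.resize(q["frame"][180:280,290:410,::-1],None,fx=5,fy=5,interpolation=cv2.INTER_CUBIC))
E
```

```text
clock: 14.85
ee_pos: [0.4748, -0.1571, 0.0873]
tool_rot: [[0.0, 0.914, 0.407], [0.0, 0.407, -0.914], [-1.0, 0.001, -0.0]]
force: [-2.3, 2.9, 7.2]
finger_gap: 0.125
[ 0.47475271 -0.15705224  0.08729296] [-2.28632053  2.87969941  7.23219398] [0.45426121 0.42176022 0.18102275] [-3.13329851e+01  3.89649299e+00  1.16254010e+02  3.25975272e-02
  5.98363268e+01 -5.53352260e+01] 23.985863475974327
```

View pics/l.png

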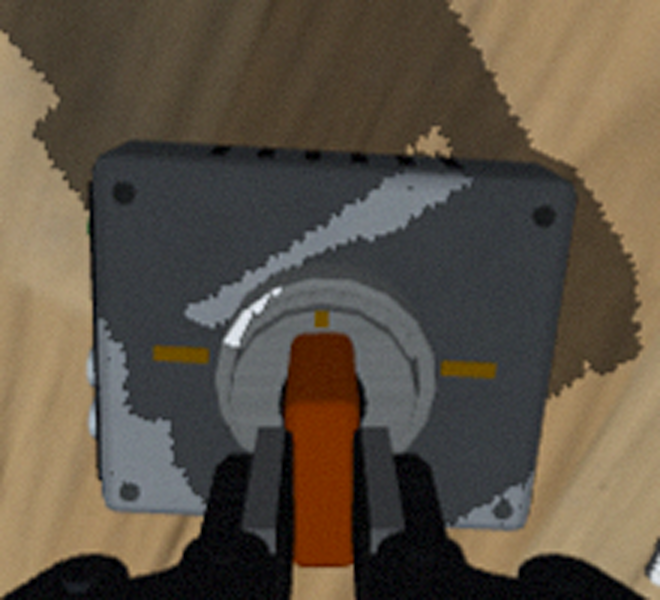

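View pics/l2.png

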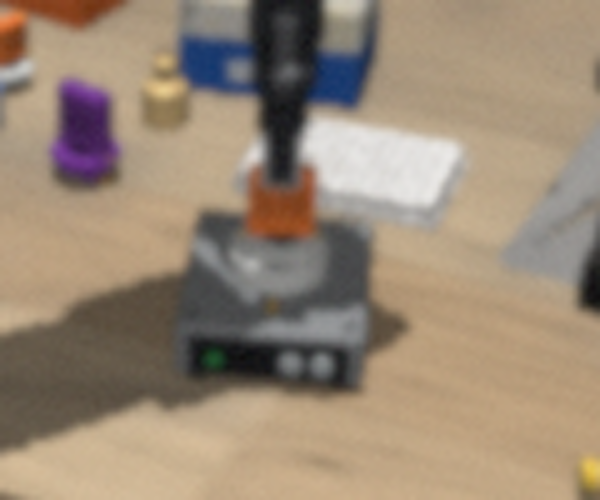

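```bash

python3 -m pendant '{"rotation":[[2,0,0],[0,0,0],[0,0,0],[0,0,0],[0,0,0],[0,0,0],[0,0,0],[0,0,0]],"delta_pos":[[0.02,0,0],[0,0,0],[0,0,0],[0,0,0],[0,0,0],[0,0,0],[0,0,0],[0,0,0]],"jaw":[1,1,1,1,1,1,1,1]}' 80
python3 - <<'E'
from h import *
import cv2
s=status.sense();print(s["ee_pos"],s["force"],s["moment"],s["finger_gap"],np.degrees(np.arctan2(s["tool_rot"][1,1],s["tool_rot"][0,1])))
w=get_image("wrist")
f=w["frame"]
cv2.imwrite("pics/m.png",cv2.resize(f[100:300,210:430,::-1],None,fx=3,fy=3,interpolation=cv2.INTER_CUBIC))
E
```

```text
clock: 15.95
ee_pos: [0.4748, -0.157, 0.0871]
tool_rot: [[0.0, 0.927, 0.375], [0.0, 0.375, -0.927], [-1.0, 0.001, -0.0]]
force: [-1.9, 2.5, 7.2]
finger_gap: 0.126
[ 0.47475768 -0.15704307  0.08709733] [-1.88287137  2.46911295  7.16020081] [0.45035813 0.37838841 0.18673222] 0.12577526212245874 22.017181189921562
```

View pics/m.png

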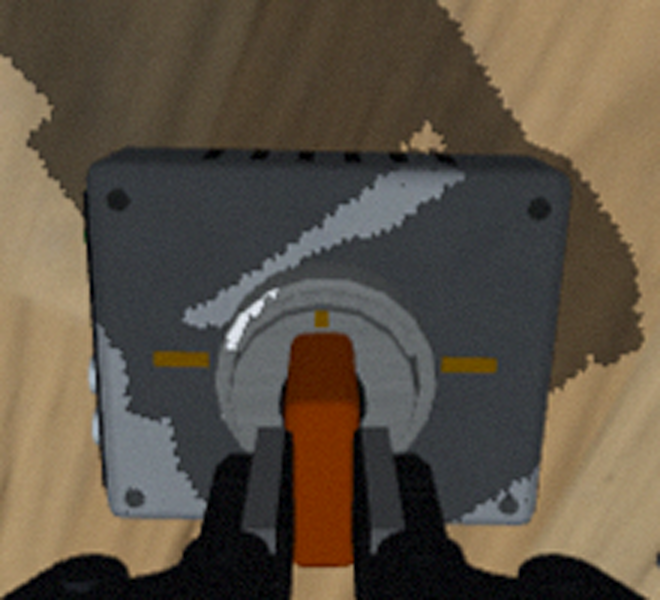

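The bar (columns 287–358) stands at right angles to the yellow gap lines (rows 358–366), and the flange is down near the collar. The moment is 0.19 N·m, close to the full spring torque. I'm handing in now.

```bash
python3 -c "
from rig import ticket;print(ticket.finish_job())"
```

```text
the job is handed in; nothing more can be done
None
```

I slid the cartridge out of the smaller dock, put it into the bayonet socket with its lugs in the gaps, pushed it in and twisted it about 89° clockwise. I handed the job in at about 16 s, still gripping and holding; no verdict was reported.

Rotor and plunger have no direct reading, so I worked them out from the pose, force and pictures:

- **Slide-out:** the arm moved the gripped cartridge 73 mm along the track, to about dock x = −48 mm (−37 mm needed).
- **Push:** depth was about 8 mm when the twist began; the upward force then was 8.1 N, about what the spring should give. At the end the force was 7.2 N and the grip point about 35 mm above the rim (limit 40 mm).
- **Twist:** the torque about the vertical axis was 0.19 N·m, close to the spring's full 0.2. Allowing for the play, the rotor is at about 1.37 rad (1.15 needed).
- **Fit and grip:** the cartridge was centred to within about 1 mm and looked upright. The last picture shows the bar square to the gap lines. The grip was set to 80 N.
- **Bystanders:** the well plate and weight looked unmoved in the scene view. I did not check the pipette and notebook again at the end, but the arm did not touch them.

Two readings disagreed slightly. The socket centre differed by up to 1.3 mm between the first look and the closer ones, and the cartridge's offset from the tool axis by about 1 mm between pictures. I relied on the close views, and the cartridge went in without jamming.

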